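Slide the heavy glaze carrier home into its dock

ROBOT

A 7-joint arm with a two-finger parallel gripper is mounted at the origin on the work surface. World frame = base frame: x ahead of the robot, y to its left, z up, the work surface at z = 0. Lengths are in m, angles in rad, forces in N, time in s.
With the tool pointing down it reaches from about 0.4 to 0.85 m from the base axis. Payload 10.4 kg.
Tool frame: the origin (TCP) lies at the very end of the fingers, on their centre line; the grasp point (between the pads) lies 19 mm behind it; z points along the fingers, y is the direction in which the jaws open and shut (so a half turn about z gives the same grasp; the last joint's range is limited). The gripper opens to 85 mm and grips with 20 to 120 N. Pads are 22 mm wide; open, the fingers measure 114 mm over their backs; the gripper's body (76 mm by 85 mm) begins 54 mm behind the grasp point. The pads swing forward as they close: fully open they stand 13 mm farther back than shut.
Start: joints at [-1.245, 0.332, -0.065, 1.46, 0.022, 1.35, -0.088], TCP at [0.214, 0.587, 0.231] pointing down, gripper open.
Joint ranges: [-2.6, 2.6], [-0.5, 2.12], [-1.47, 1.34], [0.16, 2.42], [-1.27, 4.41], [0.06, 2.06], [-2.6, 2.6]. Speed limits (rad/s): [2.22, 2.22, 2.79, 2.79, 3.14, 3.14, 3.14].

INTERFACE

Orientations are given as a unit quaternion [x, y, z, w].
In Python, from workcell import get_obs, camera, camera_info, hand_in gives the robot as it stands.
- The arm moves only by the tool move_arm, never from a script. Its argument "moves" is a list of rows, each a list of 3 entries, a list of its own where there are three numbers: the shift along the tool's x, y, z in units of 25 mm (1.0 is 25 mm), then the turn, a rotation vector about the tool's x, y, z in degrees, then the opening, from 0 (shut) to 1 (fully open). A call has 1 to 5 rows; each row shifts and turns the commanded pose from where the row before left it, along the tool's axes as they then stand; what a row does not reach is not made up. A row lasts 1/8 s, in which the tool goes at most 62.5 mm and 10.7 degrees, less where a joint would pass 70% of its speed; a pose out of reach is approached as far as the arm can. A call is refused whole if a number of a shift passes 1 or a number of a turn 10.7, either way. A call with a gripper value outside its range is refused whole. The fingers move at their own pace and stop on an object; "squeeze" is the grip in N (left out, the last holds). Time passes only in rows, so rows that do not move let the fingers close. It gives the time, the measured TCP pose, the force and the opening at its end, in the units of the state.
- get_obs(): the state, without advancing time (a new reading comes with each control period).
- camera(name): name is "scene" or "top" or "wrist"; returns the picture (384x512x3 uint8, red, green, blue); there is no depth.
- camera_info(name): a dict with "fx", "fy", "cx", "cy" (pixels), "origin" and "rotation" of the camera in the world. Camera axes: x right, y down, z forward; pixel columns grow to the right and rows downward; lengths in m; the calibration is good to about 2 mm. A picture is of the moment at which its call begins: read the wrist's pose just before it. camera_info takes no time and is no camera call; for the wrist camera it gives the pose at the moment of the call.
- hand_in(): hands the job in, once; it reports no verdict.
The state is a dict: "clock": time; "joint_pos": joint angles; "joint_velocities": joint speeds; "tau": joint torques, N m; "position": TCP position; "ee_rot": TCP orientation; "ft_force": force on the tool from outside, world axes, zero at the start; "torque": the same for the moment, N m; "grip_width": opening from 0.0 (shut) to 1.0 (fully open).
Only numpy, scipy, OpenCV 4.12 (cv2) and the standard library are available. Lean on these libraries where they do the work, as an engineer would, in place of code of your own. Each camera call takes 0.05 s, during which the arm holds its last target. There are 200 camera calls.

TASK

Push the tall, heavy glaze-jar carrier along the bench into its wooden dock until it is fully home, flat against the dock's back stop. Push with the fingers low down on its tray, near the base, so that it slides upright and does not rock; do not lift it, and do not touch its handle, end boards or jars. Leave everything else on the bench where it stands, and finish with the hand clear.

Things in the scene. Friction and masses are not known exactly. Their poses are not given: they have to be found in the camera images.
- carrier: Loose, tall plywood carrier, 1.4 to 2.4 kg (7 to 17 N to slide; bench friction 0.48 to 0.72). Its foot is a tray with flat upright faces, 80 mm deep (its x), 170 mm wide (its y), 75 mm high: the part to push. Pushed above about 55 mm from the bench it may tip; below that it slides. Origin: centre of the tray's underside. z up, +x towards the dock.
- push_face (a point): Middle of the tray's face that looks away from the dock (towards the robot's right, -y), 25 mm above the bench (carrier x = -40 mm, y = 0). A good height to push; axes as the carrier's.
- carrier_top: The carrier's upper works, rigidly one with it, same origin and axes; not to be touched: two end boards 262 mm high at its two ends, two lidded jars 180 mm high, and a round handle along y, 22 mm thick, its top 246 mm above the bench. All set back 10 mm or more from the tray's front and back faces.
- dock: Wooden dock fixed to the bench. Origin: bench height, middle of the face of its back stop; +x into the stop (roughly towards the robot's left, +y), z up. Stop 242 mm wide, 60 high, 18 thick. Two side rails, 30 mm high, 14 thick, run from the stop to x = -60 mm, 214 mm clear between (y = -107 to 107). Open above and in front. Carrier home: its origin at dock x = -40 mm, its x parallel to the dock's.
- mug: Bystander: raw clay mug, 76 mm across, 90 mm high, handle on its +y side; origin centre of its underside.
- bowl: Bystander: pale bowl, 124 mm across, 55 mm high; origin centre of its underside.
- jar: Bystander: lidded jar, 64 mm across, 100 mm high; origin centre of its underside.
- cup: Bystander: small cup, 66 mm across, 70 mm high; origin centre of its underside.
- rasp: Bystander: rasp lying flat, about 190 mm long (its x), 42 mm wide, 20 mm high; origin on the bench, 65 mm from its blade end (+x).
- rib: Bystander: flat wooden throwing rib, 184 mm long (its x), 34 mm wide, 6 mm thick; origin centre of its underside.
- brush: Bystander: brush lying along its x, handle to -x; origin under it, near its middle.

How it is judged:
On the way:
1. the carrier's leading face is pushed in between the rails, by the fingers, standing upright (x of carrier in the frame of dock above -0.096 m and y of carrier in the frame of dock between -0.03 and 0.03 m and contact force between the fingers and carrier above 0.5 N), for 0.02 s.
At the end, for the whole second after the job is handed in: The carrier stands upright and at rest on the bench between the dock's rails, its leading face within 10 mm of the back stop and square to it within 0.08 rad (x of carrier in the frame of dock between -0.05 and -0.034 m and y of carrier in the frame of dock between -0.03 and 0.03 m and angle between the x axis of carrier and the x axis of dock, either way round below 0.08 rad and angle between carrier's own z axis and vertical below 0.04 rad and height (world z) of carrier below 0.008 m and linear speed of carrier below 0.01 m/s); the robot touches nothing.
It fails at once if the carrier tipped or rocked by more than 0.15 rad (angle between carrier's own z axis and vertical above 0.15 rad).
It fails at once if the carrier was lifted off the bench (its underside centre more than 12 mm up) (height (world z) of carrier above 0.012 m).
It fails at once if the handle, end boards or jars of the carrier were touched with more than 3 N (contact force between any of the fingers, the arm and carrier_top above 3 N).
It fails at once if a bystander was moved by more than 30 mm (distance of any of mug, bowl, jar, cup, rasp, rib, brush from where it was at the start of the episode above 0.03 m).
It also fails if it takes over 58 s, if anything falls off the work surface, if the arm or the gripper's body presses on something with over 40 N, if the wrist force passes 120 N, or if a joint passes its speed limit or range.

## Working session

There is one attempt and no reset: what is moved stays moved. The work goes in short steps, Python scripts to look and compute and a tool call to move; the robot and the scene stay as the last step left them, time stands still between calls to the robot, and variables do not carry over. Pictures are saved under pics/ and viewed, about 8 in all and at most 12, crops included, and the job is handed in when it is done.

Besides the shell and the picture viewer there is one more tool, called after "Request:" by a JSON object that holds its "op" and its "data", one argument or row to a line. move_arm: Moves the arm, as the interface text tells. Its arguments: {"type":"object","properties":{"moves":{"type":"array","items":{"type":"array"}},"squeeze":{"type":"number"}},"required":["moves"]}

```bash
mkdir -p pics
python3 - <<'E'
from workcell import *
import cv2,numpy as np
o=get_obs();print({k:np.round(o[k],3) for k in o})
for n in("scene","top"):
    im=camera(n);cv2.imwrite(f"pics/{n}0.png",cv2.resize(im[:,:,::-1],(800,600),interpolation=cv2.INTER_CUBIC));i=camera_info(n);print(n,{k:np.round(i[k],4).tolist() for k in i})
E
```

```text
{'clock': np.float64(0.0), 'joint_pos': array([-1.245,  0.333, -0.065,  1.461,  0.022,  1.35 , -0.088]), 'joint_velocities': array([-0.001,  0.001, -0.001,  0.001,  0.001,  0.001,  0.001]), 'tau': array([ 0.0000e+00, -6.2543e+01,  4.9000e-02, -3.9162e+01,  1.6000e-02,
        9.0000e-03, -0.0000e+00]), 'position': array([0.213, 0.587, 0.231]), 'ee_rot': array([ 0.174,  0.985, -0.001, -0.   ]), 'ft_force': array([-0.129, -1.083,  0.105]), 'torque': array([-0.037, -0.019,  0.045]), 'grip_width': np.float64(1.001)}
scene {'fx': 444.7814, 'fy': 444.7814, 'cx': 256.6422, 'cy': 190.5297, 'origin': [1.3344, 0.7626, 0.8019], 'rotation': [0.3581, 0.8096, -0.4291, -0.1795]}
top {'fx': 460.0324, 'fy': 460.0324, 'cx': 251.828, 'cy': 181.7311, 'origin': [0.2463, 0.0168, 1.6214], 'rotation': [-0.6795, 0.7262, -0.0757, 0.0725]}
```

View pics/scene0.png

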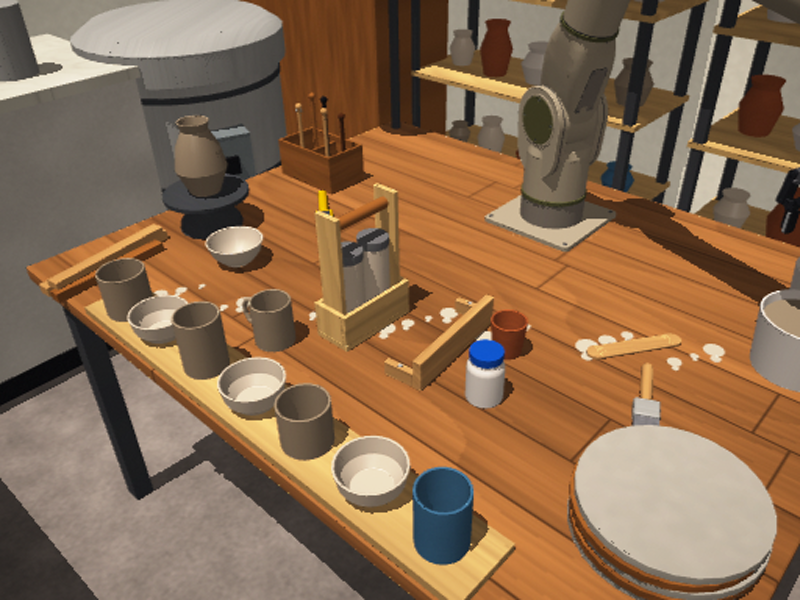

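View pics/top0.png

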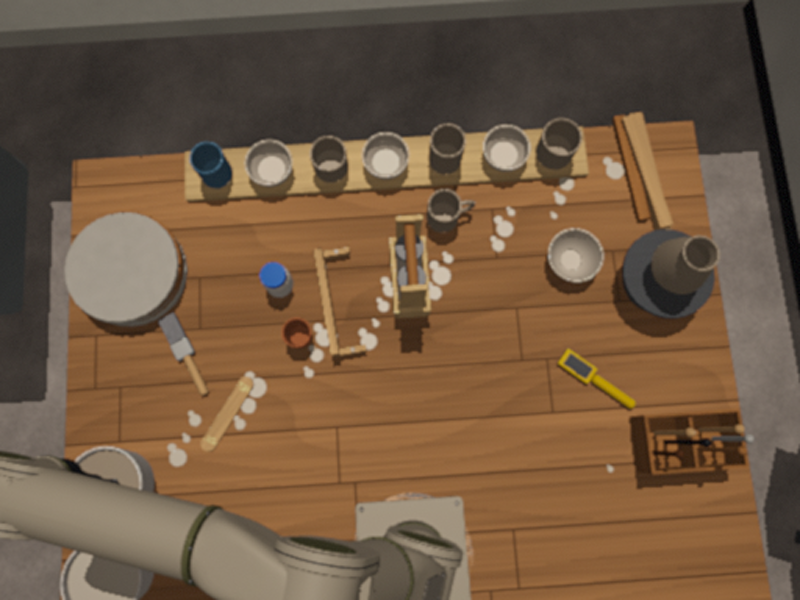

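The scene view shows the carrier at about (362,270) with the dock at (440,345). In the top view the carrier is at about (410,275), the dock stop at (327,300), the mug just off the carrier at (445,210) and the bowl at (575,257). I'll enlarge both.

Run:
```python
from workcell import *
import cv2,numpy as np
a=camera("top")[125:245,160:320,::-1];cv2.imwrite("pics/tc.png",cv2.resize(a,None,fx=5,fy=5,interpolation=cv2.INTER_CUBIC))
a=camera("scene")[110:260,140:340,::-1];cv2.imwrite("pics/sc.png",cv2.resize(a,None,fx=4,fy=4,interpolation=cv2.INTER_CUBIC))
```

```text
(no output)
```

View pics/tc.png

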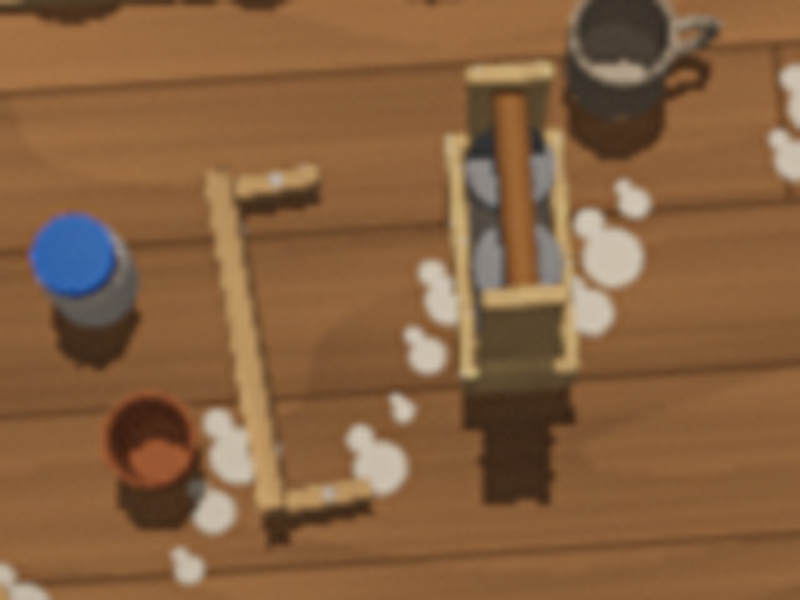

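View pics/sc.png

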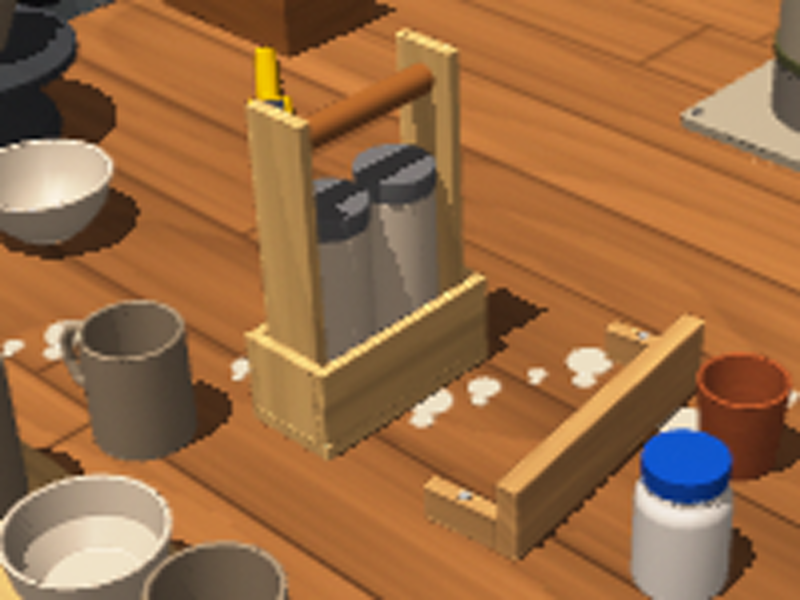

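The crops show the tray rim, the stop top and the rails clearly. I'll fit planar poses to the corner pixels from both cameras, and the mug and bowl too.

```bash
cat > h.py <<'E'
from workcell import *
import cv2,numpy as np
from scipy.optimize import least_squares
from scipy.spatial.transform import Rotation as R
CI={n:camera_info(n) for n in("top","scene")}
def rot(i):
    r=np.array(i["rotation"],float); return R.from_quat(r).as_matrix() if r.size==4 else r
def proj(n,P):
    i=CI[n];c=(np.atleast_2d(P)-i["origin"])@rot(i);return np.c_[i["fx"]*c[:,0]/c[:,2]+i["cx"],i["fy"]*c[:,1]/c[:,2]+i["cy"]]
def nat(n,p):
    p=np.array(p,float);o,s=((160,125),5) if n=="top" else ((140,110),4)
    return (p+.5)/s-.5+o
def T(q,L):
    c,s=np.cos(q[2]),np.sin(q[2]);L=np.atleast_2d(L)/1000
    return np.c_[q[0]+c*L[:,0]-s*L[:,1],q[1]+s*L[:,0]+c*L[:,1],L[:,2]]
def fit(obs,q0):
    f=lambda q:np.concatenate([(proj(n,T(q,l))-nat(n,p)).ravel() for n,p,l in obs])
    r=least_squares(f,q0,loss="soft_l1");return r.x,f(r.x).reshape(-1,2)
def plane(n,p,z):
    i=CI[n];d=rot(i)@[(p[0]-i["cx"])/i["fx"],(p[1]-i["cy"])/i["fy"],1];o=np.array(i["origin"]);return o+d*(z-o[2])/d[2]
E
python3 - <<'E'
from h import *
car=[("top",(445,137),(40,-85,75)),("top",(563,133),(-40,-85,75)),("top",(578,372),(-40,85,75)),("top",(460,377),(40,85,75)),
("scene",(323,373),(40,-85,75)),("scene",(487,280),(40,85,75)),("scene",(247,335),(-40,-85,75)),("scene",(328,455),(40,-85,0)),("scene",(258,418),(-40,-85,0)),("scene",(487,358),(40,85,0))]
dk=[("top",(207,172),(18,-121,60)),("top",(232,172),(0,-121,60)),("top",(285,508),(0,121,60)),("top",(258,508),(18,121,60)),
("scene",(498,488),(0,-121,60)),("scene",(518,497),(18,-121,60)),("scene",(518,558),(18,-121,0)),("scene",(703,320),(18,121,60)),("scene",(685,316),(0,121,60)),("scene",(428,515),(-60,-121,0)),("top",(318,168),(-60,-121,30)),("top",(370,500),(-60,121,30))]
qs=[]
for o,q0 in((car,(.55,0,1.5)),(dk,(.5,.2,1.5))):
    q,e=fit(o,q0);qs.append(q);print(q.round(4));print(e.round(1).tolist())
c,d=qs;D=R.from_euler('z',-d[2]).as_matrix()[:2,:2]@(c-d)[:2];print("carrier in dock",D.round(4),"yaw",c[2]-d[2])
print("push face",T(c,(-40,0,25)))
print("mug",plane("top",nat("top",(622,30)),.09),"mug handle tip",plane("top",nat("top",(715,35)),.05),"bowl",plane("top",(575*.64,257*.64),.055))
print("home",T(d,(-40,0,0)))
E
```

```text
[ 0.5959 -0.0361  1.5663]
[[-0.1, 0.2], [-0.8, -0.3], [-0.3, -0.2], [-0.1, 0.3], [-0.3, 0.4], [0.1, -1.3], [-0.3, -1.0], [0.1, 1.0], [-0.9, -1.1], [0.4, -0.5]]
[0.5526 0.1437 1.6835]
[[-1.1, 0.4], [-1.0, -0.5], [-0.5, 0.0], [-0.3, 0.9], [-0.9, -2.0], [-0.2, -1.7], [-0.2, 0.4], [0.7, -0.7], [-0.1, -1.7], [-0.9, 0.1], [-0.8, -0.5], [0.3, -0.5]]
carrier in dock [-0.1834 -0.0227] yaw -0.11719939235122978
push face [[ 0.59569581 -0.07606923  0.025     ]]
mug [ 0.7465921  -0.12491962  0.09      ] mug handle tip [ 0.75147658 -0.19464465  0.05      ] bowl [ 0.61424848 -0.41200937  0.055     ]
home [[0.55714171 0.10390417 0.        ]]
```

Fit is good to a few mm. The carrier sits 143 mm short of home, 23 mm to one side and turned −0.117 rad. I'll push with the open fingers as a two-point pusher, tilted about 35° so that only the fingertips reach the tray and the hand body stays clear of the upper works.

```bash
cat >> h.py <<'E'
def tgt(yaw,tilt):  # tool x along heading yaw, z down then tilted towards the heading (deg)
    x=np.array([np.cos(yaw),np.sin(yaw),0]);z=np.array([0,0,-1.]);M=np.c_[x,np.cross(z,x),z]
    return R.from_matrix(M)*R.from_rotvec([0,np.radians(tilt),0])
def rows(p1,r1,p0=None,r0=None,v=25.,n=None,g=1):
    o=get_obs()
    if p0 is None:p0=np.array(o["position"]);r0=R.from_quat(o["ee_rot"])
    p1=np.array(p1);w=(r0.inv()*r1).as_rotvec()
    n=n or int(np.ceil(max(np.linalg.norm(p1-p0)*1000/v,np.degrees(np.linalg.norm(w))/10.6)))
    for k in range(n):
        r=r0*R.from_rotvec(w*k/n);s=r.inv().apply((p1-p0)/n)/.025
        print([s.round(2).tolist(),np.degrees(w/n).round(1).tolist(),g])
    return p1,r1
E
python3 - <<'E'
from h import *
a=rows((.26,.48,.37),tgt(2.6,0));print();rows((.55,-.24,.34),tgt(1.57,0),*a,v=33)
E
```

```text
[[-0.4, -0.42, -0.7], [-0.0, 0.0, 1.4], 1]
[[-0.41, -0.41, -0.7], [-0.0, 0.0, 1.4], 1]
[[-0.42, -0.4, -0.7], [-0.0, 0.0, 1.4], 1]
[[-0.43, -0.39, -0.7], [-0.0, 0.0, 1.4], 1]
[[-0.44, -0.38, -0.7], [-0.0, 0.0, 1.4], 1]
[[-0.45, -0.37, -0.7], [-0.0, 0.0, 1.4], 1]
[[-0.46, -0.36, -0.7], [-0.0, 0.0, 1.4], 1]
[[-0.47, -0.35, -0.7], [-0.0, 0.0, 1.4], 1]

[[-1.03, -0.78, 0.05], [0.0, 0.0, 2.5], 1]
[[-1.07, -0.73, 0.05], [0.0, 0.0, 2.5], 1]
[[-1.1, -0.69, 0.05], [0.0, 0.0, 2.5], 1]
[[-1.12, -0.64, 0.05], [0.0, 0.0, 2.5], 1]
[[-1.15, -0.59, 0.05], [0.0, 0.0, 2.5], 1]
[[-1.17, -0.54, 0.05], [0.0, 0.0, 2.5], 1]
[[-1.2, -0.49, 0.05], [0.0, 0.0, 2.5], 1]
[[-1.22, -0.44, 0.05], [0.0, 0.0, 2.5], 1]
[[-1.23, -0.39, 0.05], [0.0, 0.0, 2.5], 1]
[[-1.25, -0.33, 0.05], [0.0, 0.0, 2.5], 1]
[[-1.26, -0.28, 0.05], [0.0, 0.0, 2.5], 1]
[[-1.27, -0.22, 0.05], [0.0, 0.0, 2.5], 1]
[[-1.28, -0.17, 0.05], [0.0, 0.0, 2.5], 1]
[[-1.29, -0.11, 0.05], [0.0, 0.0, 2.5], 1]
[[-1.29, -0.06, 0.05], [0.0, 0.0, 2.5], 1]
[[-1.29, -0.0, 0.05], [0.0, 0.0, 2.5], 1]
[[-1.29, 0.05, 0.05], [0.0, 0.0, 2.5], 1]
[[-1.29, 0.11, 0.05], [0.0, 0.0, 2.5], 1]
[[-1.28, 0.16, 0.05], [0.0, 0.0, 2.5], 1]
[[-1.28, 0.22, 0.05], [0.0, 0.0, 2.5], 1]
[[-1.26, 0.27, 0.05], [0.0, 0.0, 2.5], 1]
[[-1.25, 0.33, 0.05], [0.0, 0.0, 2.5], 1]
[[-1.24, 0.38, 0.05], [0.0, 0.0, 2.5], 1]
[[-1.22, 0.43, 0.05], [0.0, 0.0, 2.5], 1]
```

Request:
{"op": "move_arm", "data": {
  "moves": [
    [[-0.4,-0.4,-0.8],[0,0,1.5],1],
    [[-0.4,-0.4,-0.9],[0,0,1.5],1],
    [[-0.4,-0.4,-0.9],[0,0,1.5],1],
    [[-0.4,-0.4,-0.9],[0,0,1.5],1],
    [[-0.5,-0.4,-0.9],[0,0,1.5],1]
  ]
}}

```text
clock: 0.82
position: [0.243, 0.5196, 0.3438]
ee_rot: [0.239, 0.971, 0.001, 0.0]
ft_force: [0.5, 0.3, -0.1]
grip_width: 0.996
```

Request:
{"op": "move_arm", "data": {
  "moves": [
    [[-0.8,-0.6,-0.5],[0,0,2],1],
    [[-0.9,-0.6,-0.3],[0,0,2],1],
    [[-1,-0.6,0],[0,0,2],1],
    [[-1,-0.6,0],[0,0,2],1],
    [[-1,-0.5,0],[0,0,2],1]
  ]
}}

```text
clock: 1.45
position: [0.3054, 0.3951, 0.3612]
ee_rot: [0.323, 0.946, -0.0, -0.0]
ft_force: [0.1, -0.3, -0.4]
grip_width: 0.997
```

Request:
{"op": "move_arm", "data": {
  "moves": [
    [[-1,-0.5,0],[0,0,2],1],
    [[-1,-0.4,0],[0,0,2],1],
    [[-1,-0.4,0],[0,0,2],1],
    [[-1,-0.4,0],[0,0,2],1],
    [[-1,-0.3,0],[0,0,2],1]
  ]
}}

```text
clock: 2.08
position: [0.366, 0.2753, 0.3614]
ee_rot: [0.404, 0.915, 0.0, 0.0]
ft_force: [0.7, 0.5, 0.1]
grip_width: 1.003
```

Run:
```python
from h import *
o=get_obs();print(o["clock"],o["joint_pos"].round(2))
rows((.50,-.26,.34),tgt(1.57,0))
```

```text
2.075 [-0.95 -0.09  0.19  1.66  0.02  1.57 -0.02]
[[-0.84, -0.46, 0.04], [0.0, -0.0, 1.8], 1]
[[-0.86, -0.43, 0.04], [0.0, -0.0, 1.8], 1]
[[-0.87, -0.4, 0.04], [0.0, -0.0, 1.8], 1]
[[-0.88, -0.37, 0.04], [0.0, -0.0, 1.8], 1]
[[-0.9, -0.34, 0.04], [0.0, -0.0, 1.8], 1]
[[-0.91, -0.31, 0.04], [0.0, -0.0, 1.8], 1]
[[-0.92, -0.28, 0.04], [0.0, -0.0, 1.8], 1]
[[-0.93, -0.26, 0.04], [0.0, -0.0, 1.8], 1]
[[-0.93, -0.23, 0.04], [0.0, -0.0, 1.8], 1]
[[-0.94, -0.19, 0.04], [0.0, -0.0, 1.8], 1]
[[-0.95, -0.16, 0.04], [0.0, -0.0, 1.8], 1]
[[-0.95, -0.13, 0.04], [0.0, -0.0, 1.8], 1]
[[-0.95, -0.1, 0.04], [0.0, -0.0, 1.8], 1]
[[-0.96, -0.07, 0.04], [0.0, -0.0, 1.8], 1]
[[-0.96, -0.04, 0.04], [0.0, -0.0, 1.8], 1]
[[-0.96, -0.01, 0.04], [0.0, -0.0, 1.8], 1]
[[-0.96, 0.02, 0.04], [0.0, -0.0, 1.8], 1]
[[-0.96, 0.05, 0.04], [0.0, -0.0, 1.8], 1]
[[-0.96, 0.08, 0.04], [0.0, -0.0, 1.8], 1]
[[-0.95, 0.11, 0.04], [0.0, -0.0, 1.8], 1]
[[-0.95, 0.14, 0.04], [0.0, -0.0, 1.8], 1]
[[-0.94, 0.17, 0.04], [0.0, -0.0, 1.8], 1]
[[-0.94, 0.2, 0.04], [0.0, -0.0, 1.8], 1]
```

Request:
{"op": "move_arm", "data": {
  "moves": [
    [[-0.9,-0.5,0],[0,0,2],1],
    [[-0.9,-0.4,0],[0,0,2],1],
    [[-0.9,-0.4,0],[0,0,2],1],
    [[-0.9,-0.4,0],[0,0,2],1],
    [[-0.9,-0.3,0],[0,0,2],1]
  ]
}}

```text
clock: 2.7
position: [0.3966, 0.1561, 0.3614]
ee_rot: [0.482, 0.876, 0.0, -0.0]
ft_force: [-0.4, -0.1, 0.6]
grip_width: 1.0
```

Request:
{"op": "move_arm", "data": {
  "moves": [
    [[-1,-0.3,0],[0,0,2],1],
    [[-1,-0.3,0],[0,0,2],1],
    [[-1,-0.2,0],[0,0,2],1],
    [[-1,-0.2,0],[0,0,2],1],
    [[-1,-0.2,0],[0,0,2],1]
  ]
}}

```text
clock: 3.32
position: [0.4301, 0.0317, 0.3613]
ee_rot: [0.556, 0.831, 0.0, 0.0]
ft_force: [0.2, 0.9, 0.2]
grip_width: 0.998
```

Request:
{"op": "move_arm", "data": {
  "moves": [
    [[-1,-0.1,0],[0,0,2],1],
    [[-1,-0.1,0],[0,0,2],1],
    [[-1,0,0],[0,0,2],1],
    [[-1,0,0],[0,0,2],1],
    [[-1,0,0],[0,0,2],1]
  ]
}}

```text
clock: 3.95
position: [0.4651, -0.0884, 0.3613]
ee_rot: [0.627, 0.779, -0.0, 0.0]
ft_force: [0.4, 0.0, -0.4]
grip_width: 1.005
```

Request:
{"op": "move_arm", "data": {
  "moves": [
    [[-1,0,0],[0,0,2],1],
    [[-1,0.1,0],[0,0,2],1],
    [[-1,0.1,0],[0,0,2],1],
    [[-1,0.1,0],[0,0,2],1],
    [[-1,0.1,0],[0,0,2],1]
  ]
}}

```text
clock: 4.58
position: [0.4932, -0.2106, 0.3613]
ee_rot: [0.692, 0.722, -0.0, 0.0]
ft_force: [-0.5, 0.3, -0.0]
grip_width: 1.005
```

Run:
```python
from h import *
o=get_obs();print(o["clock"],o["position"],o["joint_pos"].round(2))
a=rows((.605,-.22,.15),tgt(1.57,35))
print();rows((.605,-.13,.015),tgt(1.57,35),*a)
```

```text
4.575 [ 0.49324743 -0.21057324  0.36130173] [-0.45  0.1   0.84  1.51 -0.07  1.57  0.44]
[[-0.06, 0.45, 0.85], [-0.1, 3.5, 0.2], 1]
[[-0.11, 0.44, 0.84], [-0.1, 3.5, 0.2], 1]
[[-0.16, 0.44, 0.83], [-0.1, 3.5, 0.2], 1]
[[-0.2, 0.44, 0.82], [-0.1, 3.5, 0.2], 1]
[[-0.25, 0.44, 0.81], [-0.1, 3.5, 0.2], 1]
[[-0.3, 0.44, 0.79], [-0.1, 3.5, 0.2], 1]
[[-0.35, 0.44, 0.77], [-0.1, 3.5, 0.2], 1]
[[-0.39, 0.44, 0.75], [-0.1, 3.5, 0.2], 1]
[[-0.43, 0.44, 0.73], [-0.1, 3.5, 0.2], 1]
[[-0.48, 0.45, 0.7], [-0.1, 3.5, 0.2], 1]

[[-0.02, -0.0, 0.93], [0.0, 0.0, 0.0], 1]
[[-0.02, -0.0, 0.93], [0.0, 0.0, 0.0], 1]
[[-0.02, -0.0, 0.93], [0.0, 0.0, 0.0], 1]
[[-0.02, -0.0, 0.93], [0.0, 0.0, 0.0], 1]
[[-0.02, -0.0, 0.93], [0.0, 0.0, 0.0], 1]
[[-0.02, -0.0, 0.93], [0.0, 0.0, 0.0], 1]
[[-0.02, -0.0, 0.93], [0.0, 0.0, 0.0], 1]
```

Request:
{"op": "move_arm", "data": {
  "moves": [
    [[-0.1,0.4,0.8],[0,3.5,0.2],1],
    [[-0.1,0.4,0.8],[0,3.5,0.2],1],
    [[-0.2,0.4,0.8],[0,3.5,0.2],1],
    [[-0.2,0.4,0.8],[0,3.5,0.2],1],
    [[-0.2,0.5,0.8],[0,3.5,0.2],1]
  ]
}}

```text
clock: 5.2
position: [0.5461, -0.2157, 0.2586]
ee_rot: [0.69, 0.708, 0.106, -0.11]
ft_force: [0.7, 1.0, 0.8]
grip_width: 0.997
```

Request:
{"op": "move_arm", "data": {
  "moves": [
    [[-0.3,0.5,0.8],[0,3.5,0.2],1],
    [[-0.4,0.5,0.8],[0,3.5,0.2],1],
    [[-0.4,0.5,0.8],[0,3.5,0.2],1],
    [[-0.4,0.5,0.7],[0,3.5,0.2],1],
    [[-0.5,0.5,0.7],[0,3.5,0.2],1]
  ]
}}

```text
clock: 5.82
position: [0.6082, -0.2206, 0.1504]
ee_rot: [0.672, 0.677, 0.208, -0.218]
ft_force: [0.5, -1.1, 1.2]
grip_width: 1.002
```

Run:
```python
from h import *
o=get_obs();print(o["clock"],o["position"],o["joint_pos"].round(2))
rows((.605,-.13,.015),tgt(1.57,35))
```

```text
5.825 [ 0.60824736 -0.22059126  0.15043358] [ 0.14  0.77  0.66  1.28 -0.87  1.71  0.86]
[[-0.02, -0.01, 0.93], [-0.1, -0.0, 0.0], 1]
[[-0.02, -0.01, 0.93], [-0.1, -0.0, 0.0], 1]
[[-0.02, -0.01, 0.93], [-0.1, -0.0, 0.0], 1]
[[-0.02, -0.01, 0.93], [-0.1, -0.0, 0.0], 1]
[[-0.02, -0.01, 0.93], [-0.1, -0.0, 0.0], 1]
[[-0.02, -0.01, 0.93], [-0.1, -0.0, 0.0], 1]
[[-0.02, -0.02, 0.93], [-0.1, -0.0, 0.0], 1]
```

Request:
{"op": "move_arm", "data": {
  "moves": [
    [[0,0,0.9],[0,0,0],1],
    [[0,0,0.9],[0,0,0],1],
    [[0,0,0.9],[0,0,0],1],
    [[0,0,0.9],[0,0,0],1],
    [[0,0,0.9],[0,0,0],1]
  ]
}}

```text
clock: 6.45
position: [0.6062, -0.1549, 0.0582]
ee_rot: [0.672, 0.677, 0.208, -0.217]
ft_force: [0.3, -0.7, 0.4]
grip_width: 0.997
```

Request:
{"op": "move_arm", "data": {
  "moves": [
    [[0,0,0.9],[0,0,0],1],
    [[0,0,0.8],[0,0,0],1],
    [[0,0,0.2],[0,0,0],1],
    [[0,0,0],[0,0,0],1]
  ]
}}

```text
clock: 6.95
position: [0.6055, -0.128, 0.0206]
ee_rot: [0.672, 0.677, 0.208, -0.217]
ft_force: [-0.0, -0.2, -0.5]
grip_width: 0.996
```

Run:
```python
from h import *
o=get_obs();print(o["clock"],o["position"],o["ft_force"])
a=camera("scene")[85:265,110:350,::-1];b=camera("top")[110:240,180:340,::-1]
a=cv2.resize(a,(560,420),interpolation=cv2.INTER_CUBIC)
b=cv2.resize(b,(517,420),interpolation=cv2.INTER_CUBIC)
cv2.imwrite("pics/c1.png",cv2.resize(np.hstack([a,b]),(800,312)))
cv2.imwrite("pics/c1a.png",cv2.resize(a,(800,600)))
```

```text
6.95 [ 0.60552046 -0.12795302  0.02058188] [-0.01375289 -0.15859545 -0.46940981]
```

View pics/c1.png

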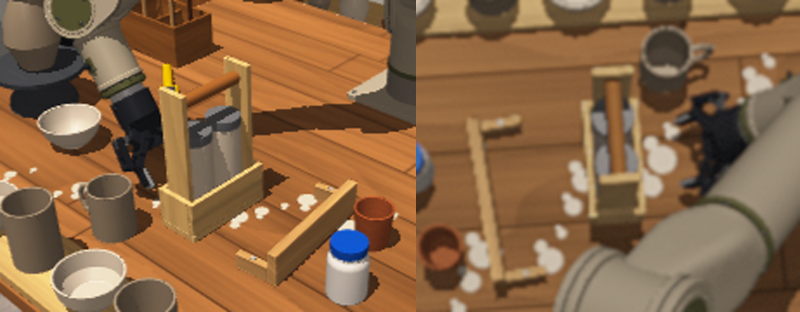

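The hand is behind the carrier and clear of the mug and the upper works. Next I turn the pusher to heading 1.85, so the far finger touches first and turns the carrier until it is flush, then push towards home.

Run:
```python
from h import *
a=rows((.610,-.115,.013),tgt(1.85,35),n=4)
print();b=rows((.605,-.05,.013),tgt(1.85,35),*a,v=8)
```

```text
[[0.07, 0.04, 0.14], [2.1, -0.0, -3.2], 1]
[[0.06, 0.05, 0.14], [2.1, -0.0, -3.2], 1]
[[0.06, 0.06, 0.14], [2.1, -0.0, -3.2], 1]
[[0.06, 0.07, 0.14], [2.1, -0.0, -3.2], 1]

[[0.23, 0.06, 0.16], [0.0, 0.0, 0.0], 1]
[[0.23, 0.06, 0.16], [0.0, 0.0, 0.0], 1]
[[0.23, 0.06, 0.16], [0.0, 0.0, 0.0], 1]
[[0.23, 0.06, 0.16], [0.0, 0.0, 0.0], 1]
[[0.23, 0.06, 0.16], [0.0, 0.0, 0.0], 1]
[[0.23, 0.06, 0.16], [0.0, 0.0, 0.0], 1]
[[0.23, 0.06, 0.16], [0.0, 0.0, 0.0], 1]
[[0.23, 0.06, 0.16], [0.0, 0.0, 0.0], 1]
[[0.23, 0.06, 0.16], [0.0, 0.0, 0.0], 1]
```

Request:
{"op": "move_arm", "data": {
  "moves": [
    [[0.07,0,0.14],[2.1,0,-3.2],1],
    [[0.06,0,0.14],[2.1,0,-3.2],1],
    [[0.06,0.1,0.14],[2.1,0,-3.2],1],
    [[0.06,0.1,0.14],[2.1,0,-3.2],1]
  ]
}}

```text
clock: 7.55
position: [0.6092, -0.1135, 0.0124]
ee_rot: [0.573, 0.762, 0.18, -0.242]
ft_force: [-0.8, -0.3, 0.4]
grip_width: 1.002
```

Request:
{"op": "move_arm", "data": {
  "moves": [
    [[0.23,0.06,0.16],[0,0,0],1],
    [[0.23,0.06,0.16],[0,0,0],1],
    [[0.23,0.06,0.16],[0,0,0],1],
    [[0.23,0.06,0.16],[0,0,0],1]
  ]
}}

```text
clock: 8.05
position: [0.6071, -0.0861, 0.0129]
ee_rot: [0.575, 0.761, 0.18, -0.24]
ft_force: [3.9, -8.1, 1.0]
grip_width: 1.002
```

Request:
{"op": "move_arm", "data": {
  "moves": [
    [[0.23,0.06,0.16],[0,0,0],1],
    [[0.23,0.06,0.16],[0,0,0],1],
    [[0.23,0.06,0.16],[0,0,0],1],
    [[0.23,0.06,0.16],[0,0,0],1],
    [[0.23,0,0.16],[0,0,0],1]
  ]
}}

```text
clock: 8.68
position: [0.6041, -0.0516, 0.013]
ee_rot: [0.576, 0.761, 0.181, -0.239]
ft_force: [5.4, -5.3, -1.8]
grip_width: 1.001
```

Run:
```python
from h import *
o=get_obs();print(o["clock"],o["position"],o["ft_force"],R.from_quat(o["ee_rot"]).as_matrix().round(3).tolist())
a=camera("scene")[110:260,140:340,::-1];b=camera("top")[125:245,160:320,::-1]
a=cv2.resize(a,None,fx=4,fy=4,interpolation=cv2.INTER_CUBIC)[:,:700]
cv2.imwrite("pics/s2.png",a);cv2.imwrite("pics/t2.png",cv2.resize(b,None,fx=5,fy=5,interpolation=cv2.INTER_CUBIC))
```

```text
8.675 [ 0.60414954 -0.05156525  0.01299083] [ 5.42223106 -5.32639195 -1.84169602] [[-0.223, 0.962, -0.156], [0.79, 0.272, 0.55], [0.572, -0.0, -0.82]]
```

View pics/t2.png

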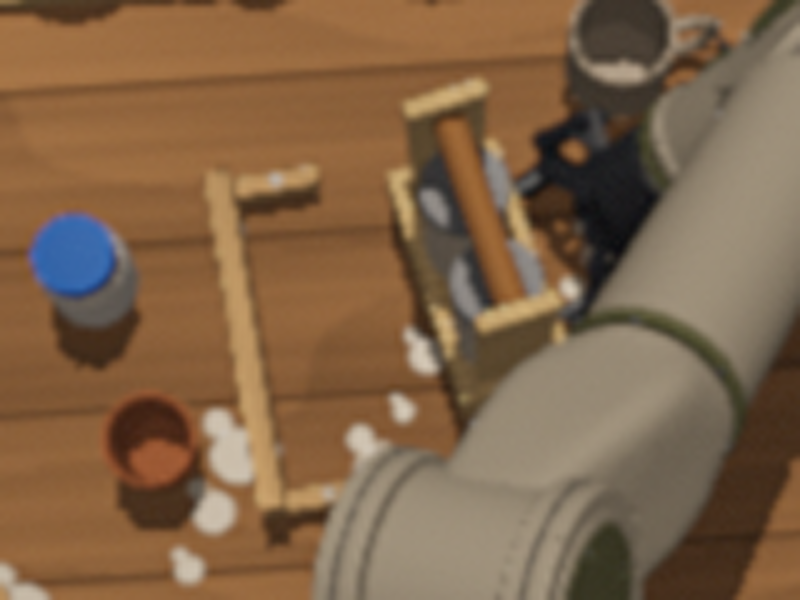

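The carrier has turned with the pusher. Its stop-side tray edge runs from (390,178) to about (468,410), and its front corner faces between the rails. I'll locate it before pushing on.

Run:
```python
from h import *
P=plane("top",nat("top",(389,175)),.075);Q=plane("top",nat("top",(458,362)),.075)
e=(P-Q)[:2];print("yaw",np.arctan2(e[1],e[0])+np.pi/2)
for yaw in(1.81,1.85):
    c=P[:2]-T((0,0,yaw),(40,-85,0))[0,:2]
    d=np.array([.5526,.1437,1.6835]);print(c,R.from_euler('z',-d[2]).as_matrix()[:2,:2]@(c-d[:2]))
# rest of travel
h=np.array([np.cos(1.85),np.sin(1.85),0])
o=get_obs();p=o["position"];print(p)
rows(p+[-.02,.07,0],tgt(1.85,35),n=9)
```

```text
yaw 1.8533935141458335
[ 0.5840854  -0.01535069] [-0.16158263 -0.01339797]
[ 0.58650324 -0.01822682] [-0.16471244 -0.01547701]
[ 0.60381681 -0.05053686  0.01312299]
[[0.27, -0.0, 0.19], [0.0, 0.0, -0.0], 1]
[[0.27, -0.0, 0.19], [0.0, 0.0, -0.0], 1]
[[0.27, -0.0, 0.19], [0.0, 0.0, -0.0], 1]
[[0.27, -0.0, 0.19], [0.0, 0.0, -0.0], 1]
[[0.27, -0.0, 0.19], [0.0, 0.0, -0.0], 1]
[[0.27, -0.0, 0.19], [0.0, 0.0, -0.0], 1]
[[0.27, 0.0, 0.19], [0.0, 0.0, -0.0], 1]
[[0.27, 0.0, 0.19], [0.0, 0.0, -0.0], 1]
[[0.27, 0.0, 0.19], [0.0, 0.0, -0.0], 1]
```

View pics/s2.png

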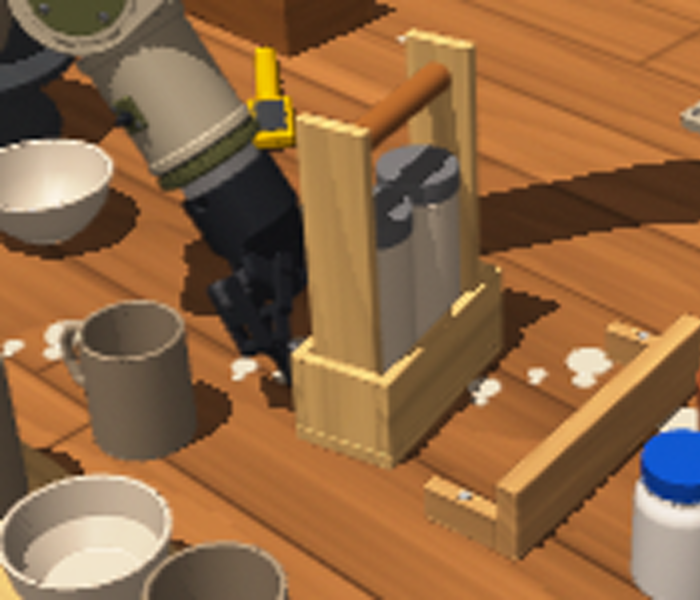

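Request:
{"op": "move_arm", "data": {
  "moves": [
    [[0.27,0,0.19],[0,0,0],1],
    [[0.27,0,0.19],[0,0,0],1],
    [[0.27,0,0.19],[0,0,0],1],
    [[0.27,0,0.19],[0,0,0],1],
    [[0.27,0,0.19],[0,0,0],1]
  ]
}}

```text
clock: 9.4
position: [0.5925, -0.0135, 0.013]
ee_rot: [0.576, 0.761, 0.18, -0.239]
ft_force: [3.0, -10.9, -0.1]
grip_width: 0.997
```

Request:
{"op": "move_arm", "data": {
  "moves": [
    [[0.27,0,0.19],[0,0,0],1],
    [[0.27,0,0.19],[0,0,0],1],
    [[0.27,0,0.19],[0,0,0],1],
    [[0.27,0,0.19],[0,0,0],1]
  ]
}}

```text
clock: 9.9
position: [0.5836, 0.0182, 0.013]
ee_rot: [0.576, 0.761, 0.18, -0.239]
ft_force: [3.3, -11.1, 0.8]
grip_width: 0.999
```

Run:
```python
from h import *
o=get_obs();print(o["clock"],o["position"],o["ft_force"])
b=camera("top")[125:245,160:320,::-1]
cv2.imwrite("pics/t3.png",cv2.resize(b,None,fx=5,fy=5,interpolation=cv2.INTER_CUBIC))
```

```text
9.9 [0.58355332 0.01816104 0.01303312] [  3.32691348 -11.12949721   0.83471559]
```

View pics/t3.png

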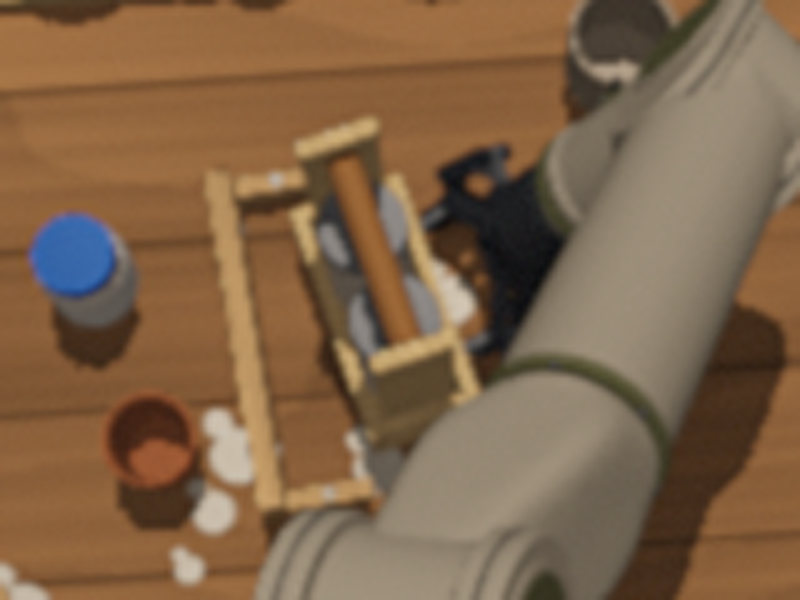

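The tray's leading corner at (292,212) is now between the rails, and the rear corners are at (400,178) and (480,398). I'll fit it again.

Run:
```python
from h import *
q,e=fit([("top",(292,212),(40,-85,75)),("top",(402,178),(-40,-85,75)),("top",(482,398),(-40,85,75))],(.57,.05,1.85))
d=np.array([.5526,.1437,1.6835]);print(q,e.round(1).tolist(),R.from_euler('z',-d[2]).as_matrix()[:2,:2]@(q-d)[:2])
p=get_obs()["position"];hd=np.array([np.cos(1.6835),np.sin(1.6835),0]);cc=np.array([*q[:2],0])
print("tool in carrier",R.from_euler('z',-q[2]).as_matrix()[:2,:2]@(p-cc)[:2])
home=np.array([.5571,.1039,.013]);tg=home-.040*hd;print(tg)
rows(tg,tgt(1.6835,35),n=12)
```

```text
[0.56455214 0.05076143 1.84618181] [[-0.0, -0.1], [-0.2, -0.8], [0.3, 0.8]] [-0.09369313 -0.00142395]
tool in carrier [-0.03491711 -0.00951667]
[0.56159861 0.06415377 0.013     ]
[[0.13, -0.03, 0.09], [-0.4, 0.0, 0.6], 1]
[[0.13, -0.03, 0.09], [-0.4, 0.0, 0.6], 1]
[[0.13, -0.03, 0.09], [-0.4, 0.0, 0.6], 1]
[[0.13, -0.04, 0.09], [-0.4, 0.0, 0.6], 1]
[[0.13, -0.04, 0.09], [-0.4, 0.0, 0.6], 1]
[[0.13, -0.04, 0.09], [-0.4, 0.0, 0.6], 1]
[[0.13, -0.04, 0.09], [-0.4, 0.0, 0.6], 1]
[[0.13, -0.04, 0.09], [-0.4, 0.0, 0.6], 1]
[[0.13, -0.05, 0.09], [-0.4, 0.0, 0.6], 1]
[[0.13, -0.05, 0.09], [-0.4, 0.0, 0.6], 1]
[[0.13, -0.05, 0.09], [-0.4, 0.0, 0.6], 1]
[[0.13, -0.05, 0.09], [-0.4, 0.0, 0.6], 1]
```

Request:
{"op": "move_arm", "data": {
  "moves": [
    [[0.14,0,0.1],[-0.6,0,0.8],1],
    [[0.14,0,0.1],[-0.6,0,0.8],1],
    [[0.14,0,0.1],[-0.6,0,0.8],1],
    [[0.14,0,0.1],[-0.6,0,0.8],1],
    [[0.14,0,0.1],[-0.5,0,0.8],1]
  ]
}}

```text
clock: 10.58
position: [0.578, 0.0384, 0.0129]
ee_rot: [0.609, 0.735, 0.191, -0.23]
ft_force: [0.1, -13.6, 4.3]
grip_width: 0.998
```

Request:
{"op": "move_arm", "data": {
  "moves": [
    [[0.14,0,0.1],[-0.5,0,0.8],1],
    [[0.14,0,0.1],[-0.5,0,0.8],1],
    [[0.14,0,0.1],[-0.5,0,0.8],1],
    [[0.14,0,0.1],[-0.5,0,0.8],1],
    [[0.1,0,0.07],[-0.5,0,0.8],1]
  ]
}}

```text
clock: 11.2
position: [0.5748, 0.0587, 0.0128]
ee_rot: [0.639, 0.709, 0.199, -0.224]
ft_force: [-0.7, -12.0, 4.0]
grip_width: 1.0
```

Run:
```python
from h import *
o=get_obs();p=o["position"];print(o["clock"],p,o["ft_force"])
d=np.array([.5526,.1437,1.6835]);print("tool in dock",R.from_euler('z',-d[2]).as_matrix()[:2,:2]@(p[:2]-d[:2]))
x=R.from_quat(o["ee_rot"]).apply([1,0,0]);print("heading",np.arctan2(x[1],x[0]))
b=camera("top")[125:245,160:320,::-1]
cv2.imwrite("pics/t4.png",cv2.resize(b,None,fx=5,fy=5,interpolation=cv2.INTER_CUBIC))
```

```text
11.2 [0.57476045 0.05870493 0.01282704] [ -0.70657734 -12.04446027   4.02049458]
tool in dock [-0.08694811 -0.01246086]
heading 1.6738926100677518
```

View pics/t4.png

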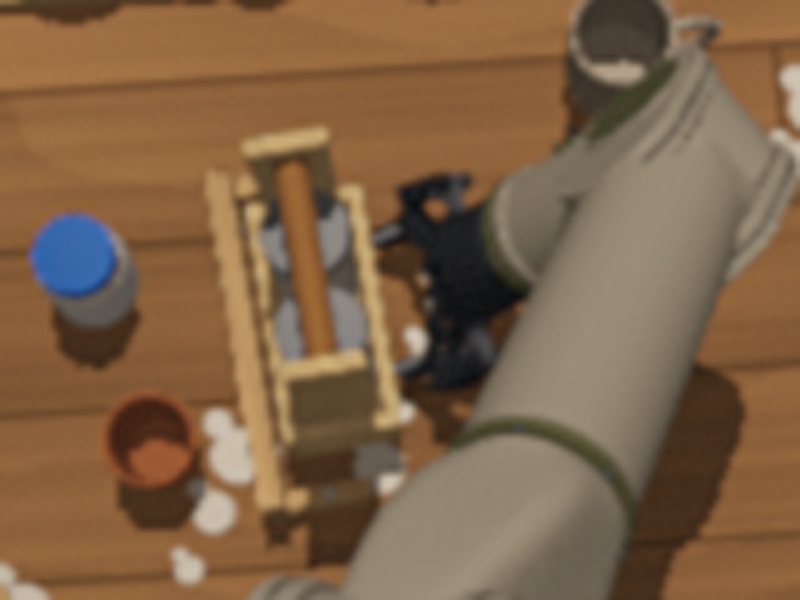

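The carrier is square and inside the rails, with its tray edge (247,205)–(285,440) parallel to the stop. About 12 mm remain and the force still reads as sliding. I'll creep in until the force rises.

Request:
{"op": "move_arm", "data": {
  "moves": [
    [[0.08,0,0.06],[0,0,0],1],
    [[0.08,0,0.06],[0,0,0],1],
    [[0.08,0,0.06],[0,0,0],1],
    [[0.06,0,0.04],[0,0,0],1]
  ]
}}

```text
clock: 11.75
position: [0.5746, 0.0662, 0.0128]
ee_rot: [0.639, 0.709, 0.199, -0.222]
ft_force: [0.8, -21.4, 7.0]
grip_width: 0.998
```

Request:
{"op": "move_arm", "data": {
  "moves": [
    [[0.04,0,0.03],[0,0,0],1],
    [[0.04,0,0.03],[0,0,0],1]
  ]
}}

```text
clock: 12.0
position: [0.5746, 0.0663, 0.0127]
ee_rot: [0.64, 0.709, 0.198, -0.221]
ft_force: [0.7, -27.7, 9.7]
grip_width: 1.003
```

The fingers stopped at y = 0.0663 while the force rose from 12 to 28 N, so the carrier is against the stop. Now I back off.

Request:
{"op": "move_arm", "data": {
  "moves": [
    [[-0.2,0,-0.15],[0,0,0],1],
    [[-0.4,0,-0.4],[0,0,0],1],
    [[-0.4,0,-0.8],[0,0,0],1],
    [[-0.2,0,-0.9],[0,0,0],1],
    [[0,0,-0.9],[0,0,0],1]
  ]
}}

```text
clock: 12.62
position: [0.5811, 0.0029, 0.0609]
ee_rot: [0.637, 0.709, 0.199, -0.226]
ft_force: [-0.2, -0.2, 0.2]
grip_width: 0.998
```

Request:
{"op": "move_arm", "data": {
  "moves": [
    [[0,0,-0.9],[0,0,0],1],
    [[0,0,-0.9],[0,0,0],1],
    [[0,0,-0.9],[0,0,0],1],
    [[0,0,-0.3],[0,0,0],1],
    [[0,0,0],[0,0,0],1]
  ]
}}

```text
clock: 13.25
position: [0.5861, -0.0383, 0.1212]
ee_rot: [0.637, 0.71, 0.199, -0.226]
ft_force: [-0.0, 0.4, -1.1]
grip_width: 0.996
```

Run:
```python
from h import *
o=get_obs();print(o["clock"],o["position"],o["ft_force"])
b=camera("top")[110:250,155:325,::-1]
a=camera("scene")[110:260,140:340,::-1]
cv2.imwrite("pics/f.png",cv2.resize(camera("top")[125:245,160:320,::-1],None,fx=5,fy=5,interpolation=cv2.INTER_CUBIC))
cv2.imwrite("pics/g.png",cv2.resize(a,None,fx=4,fy=4,interpolation=cv2.INTER_CUBIC))
```

```text
13.25 [ 0.58609143 -0.03826245  0.12115639] [-0.00354185  0.37436224 -1.0608356 ]
```

View pics/f.png

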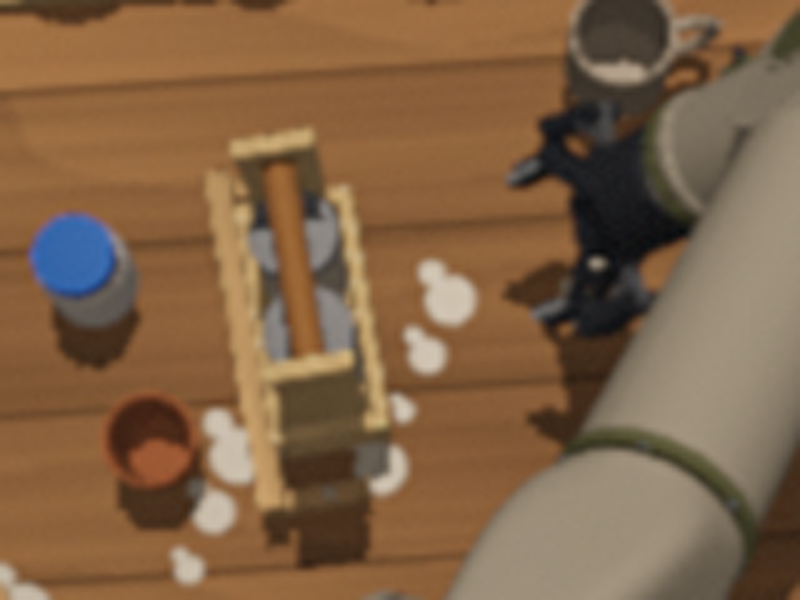

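View pics/g.png

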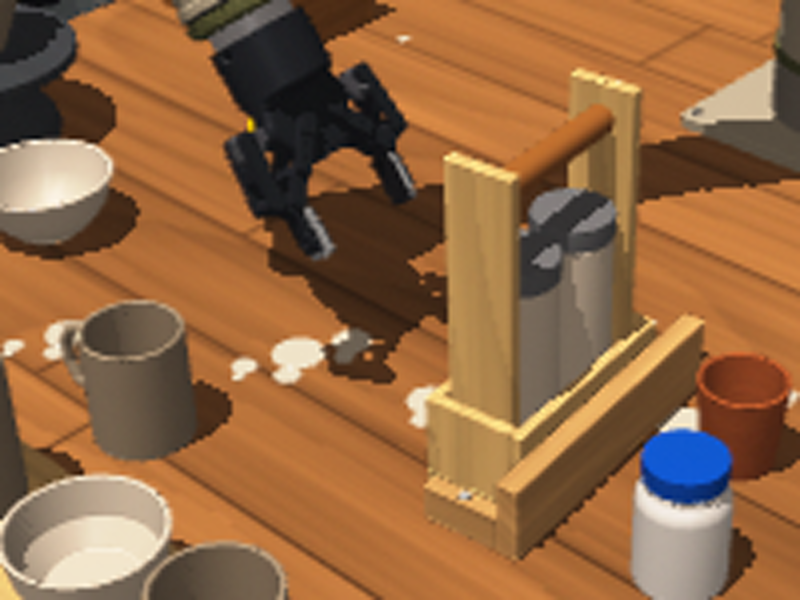

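Both views show the tray flush along the stop with no gap, upright, bystanders unmoved and the hand clear. One last fit: top-view corners (233,205), (348,187), (386,428) and (272,442).

Run:
```python
from h import *
q,e=fit([("top",(233,206),(40,-85,75)),("top",(350,187),(-40,-85,75)),("top",(387,430),(-40,85,75)),("top",(268,445),(40,85,75)),("scene",(518,437),(40,-85,75)),("scene",(656,322),(40,85,75)),("scene",(428,398),(-40,-85,75))],(.56,.1,1.68))
d=np.array([.5526,.1437,1.6835]);r=R.from_euler('z',-d[2]).as_matrix()[:2,:2]@(q-d)[:2];print(q,e.round(1).tolist(),r,q[2]-d[2])
if -.054<r[0]<-.03 and abs(r[1])<.022 and abs(q[2]-d[2])<.06: hand_in();print("handed in")
```

```text
[0.56201618 0.10447384 1.66519966] [[0.1, -0.2], [-0.4, 0.0], [-0.3, -0.6], [0.1, 0.1], [0.3, 0.1], [0.5, -0.7], [-0.9, -0.9]] [-0.04003629 -0.00494486] -0.01830034004565695
the job is handed in; nothing more can be done
handed in
```

The carrier is home in its dock and the job is handed in, at about 13 s of robot time. I pushed it low on the tray with the open, tilted fingertips. First I turned it to face the dock mouth, then ran it in between the rails, squared it up and pressed it against the back stop.

- **Pose:** the last camera fit puts the carrier at dock x = -40.0 mm, y = -4.9 mm, about 0.018 rad off square. All of these are inside the limits.
- **Contact with the stop:** the fingers stopped moving while the push force rose from about 12 N to 28 N, as expected when the carrier meets the stop.
- **Surroundings:** the final close-ups show the carrier upright and flush, the hand clear, and the mug, blue-lidded jar, cup and bowl where they stood. The rasp, rib and brush were not in those close-ups in full; the arm was not near the rib or brush, and the rasp was only partly seen.
- **Disagreements:** none of the checks failed or disagreed. hand_in gives no verdict, so the judged result is not known here.

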